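Hang the lift-off gate on the jar crate

ROBOT

A 7-joint arm with a two-finger parallel gripper is mounted at the origin on a cart in front of the work surface, level with it; the furniture and walls round the work are solid. World frame = base frame: x ahead of the robot, y to its left, z up, the work surface at z = 0. Lengths are in m, angles in rad, forces in N, time in s.
With the tool pointing down it reaches from about 0.4 to 0.85 m from the base axis. Payload 10.4 kg.
Tool frame: the origin (TCP) lies between the finger pads; the fingertips stand 14 mm ahead of it and the grasp point (between the pads) lies 5 mm behind it (r.finger_overhang is the z of the fingertips in the tool frame, in m); z points along the fingers, y is the line along which they close (so a half turn about z gives the same grasp; the last joint's range is limited). The gripper opens to 87 mm and grips with 3 to 60 N. Pads are 19 mm wide; open, the fingers measure 117 mm over their backs; the gripper's body (75 mm by 190 mm) begins 51 mm behind the grasp point.
Start: joints at [-1.195, 0.332, -0.065, 1.46, 0.022, 1.35, -0.088], TCP at [0.243, 0.576, 0.237] pointing down, gripper open.
Joint ranges: [-2.6, 2.6], [-0.5, 2.12], [-1.47, 1.34], [0.16, 2.42], [-1.27, 4.41], [0.06, 2.06], [-2.6, 2.6]. Speed limits (rad/s): [2.22, 2.22, 2.79, 2.79, 3.14, 3.14, 3.14].

INTERFACE

Orientations are given as a unit quaternion [x, y, z, w].
In Python, from bench import r, optics gives the robot as it stands.
- The arm moves only by the shell command python3 -m pendant 'ROWS' [FORCE]. ROWS is JSON, a list of rows, each a list of 7 numbers: the closure, from -1 (fully open) to 1 (shut), then the shift along the tool's x, y, z scaled (see below), then the turn, a rotation vector about the tool's x, y, z scaled (see below). In form: [[grip, x, y, z, rx, ry, rz], ...]. A call has 1 to 8 rows; each row is the pose to reach, as a shift and turn from the pose commanded when the call began, along the tool's axes at that moment; what a row does not reach only later rows make up. The controller multiplies each number of a shift by 0.3 m and each number of a turn by 120 degrees. A row lasts 1/8 s, in which the tool goes at most 62.5 mm and 10.7 degrees, less where a joint would pass 70% of its speed; a pose out of reach is approached as far as the arm can. A call with a number of a shift or a turn outside -1 to 1 is refused whole. A call with a gripper value outside its range is refused whole. The fingers move at their own pace and stop on an object; FORCE is the grip in N (left out, the last holds). Time passes only in rows, so rows that repeat a pose let the fingers close. It gives the time, the measured TCP pose, the force, the opening and the grip force at its end, in the units of the state.
- r.read_state(): the state, without advancing time (a new reading comes with each control period).
- optics.camera(name): name is "side" or "top"; returns a dict with "pixels" (400x640x3 uint8, red, green, blue), "vfov" (degrees; the focal length in pixels is half the picture's height over the tangent of half this angle, whatever the lens; pixels are square), "cx", "cy" (the principal point, pixels), "rvec" (rotation vector, rad) and "tvec" (3), from world to camera coordinates, as OpenCV has them. Camera axes: x right, y down, z forward; pixel columns grow to the right and rows downward; lengths in m; the calibration is good to about 2 mm. A picture is of the moment at which its call begins. There is no depth.
- r.close_job(): hands the job in; it is judged then, once.
The state is a dict: "time": time; "joint_positions": joint angles; "joint_vel": joint speeds; "joint_torque": joint torques, N m; "ee_pos": TCP position; "eef_rot": TCP orientation; "ft_force": force on the tool from outside, world axes, zero at the start; "torque": the same for the moment, N m; "width": finger opening in m; "grip_force": force on a finger pad.
Only numpy, scipy, OpenCV 4.12 (cv2) and the standard library are available. Lean on these libraries where they do the work, as an engineer would, in place of code of your own. Each camera call takes 0.05 s, during which the arm holds its last target. There are 200 camera calls.

TASK

Lift the tall gate out of its stand and hang it on the jar crate: lower it so that both of its hinge sockets drop fully over the two upright pintles of the crate's post. Let it hang there upright, at any opening angle, and leave the short gate in its stand.

Things in the scene. Friction and masses are not known exactly. Their poses are not given: they have to be found in the camera images.
- tall_gate: Taller of two wooden gates (in mm): upright panel 130 wide, 12 thick, 150 high, about 0.2 kg; pinch its top edge. Origin: centre of the panel's underside; z up, y along its width. Two steel eyes (tubes 34 outside, 26 bore, 16 tall, open both ends) off its -y edge at y = -85, undersides at z = 20 and 120. Starts upright in either of two like slotted stands, underside at 10; slot is 35 deep.
- short_gate: Shorter gate of the same make and width, 90 mm high, its eyes only 40 mm apart; it does not fit the crate. It stands in the other stand and stays there. Origin and axes as for the tall gate. Between and behind the two stands (beyond x = 0.53 m) the open lid of a cash box rises to about 260 mm: pass in front of it.
- jar_crate: Fixed slatted crate (in mm) 160 x 160, sides 67 high, jars in it to 85. Origin: centre of its underside; z up; open side faces -x. Post 20 x 22, 155 high at x = -70, y = -69 carries two pintles on one upright axis at x = -110, y = -69, on brackets 6 thick, 22 wide coming from the post. The hung panel may lie in any direction from the axis from the crate's +y (shut) through -x (open) to -y.
- low_socket (a point): Centre of the underside of the tall gate's lower hinge eye.
- high_socket (a point): Centre of the underside of the tall gate's upper hinge eye, 100 mm above the lower.
- low_pintle (a point): Centre of the foot of the crate's lower pintle, 35 mm over the table: a steel pin 24 mm tall, 22 mm thick at the foot, tapering to 6 mm at the tip, on a round 30 mm seat. A hung gate's lower eye has its underside here.
- high_pintle (a point): The same for the upper pintle, 100 mm higher (tip 159 mm over the table). The lower eye comes in from the side, between the lower pin's tip and the upper bracket: with the gate 30 to 70 mm above its hung height both eyes pass freely over both pins.

How it is judged:
By the outcome, as a careful person would: the job done as asked, in the order asked, and still so for the second after the job is handed in, with the robot touching nothing.
It also fails if it takes over 54 s, if anything falls off the work surface, if the arm or the gripper's body presses on something with over 40 N, if the wrist force passes 120 N, or if a joint passes its speed limit or range.

## Working session

There is one attempt and no reset: what is moved stays moved. The work goes in short steps, Python scripts to look and compute and a shell command to move; the robot and the scene stay as the last step left them, time stands still between calls to the robot, and variables do not carry over. Pictures are saved under pics/ and viewed, at most 10 in all, crops included, and the job is handed in when it is done.

```bash
mkdir -p pics; cat > h.py <<'E'
import numpy as np, cv2
from bench import r, optics
def cap(n,fn):
    c=optics.camera(n); cv2.imwrite('pics/'+fn,c['pixels'][:,:,::-1]); np.save('pics/'+fn+'.npy',c,allow_pickle=True); return c
def ld(fn): return np.load('pics/'+fn+'.npy',allow_pickle=True).item()
def KRT(c):
    f=200/np.tan(np.radians(c['vfov'])/2)
    return np.array([[f,0,c['cx']],[0,f,c['cy']],[0,0,1]]),cv2.Rodrigues(np.array(c['rvec'],float))[0],np.array(c['tvec'],float).ravel()
def ray(c,p):
    K,R,t=KRT(c); d=R.T@np.linalg.solve(K,[p[0],p[1],1]); return -R.T@t,d/np.linalg.norm(d)
def onz(c,p,z):
    o,d=ray(c,p); return o+d*(z-o[2])/d[2]
def tri(c1,p1,c2,p2):
    o1,d1=ray(c1,p1);o2,d2=ray(c2,p2)
    s=np.linalg.lstsq(np.c_[d1,-d2],o2-o1,rcond=None)[0]
    a,b=o1+s[0]*d1,o2+s[1]*d2; return (a+b)/2,np.linalg.norm(a-b)
def proj(c,P):
    K,R,t=KRT(c); q=K@(R@np.array(P,float)+t); return q[:2]/q[2]
E
python3 - <<'E'
from h import *
for n in ('top','side'):
    c=cap(n,n+'0.png'); print(n,c['vfov'],c['cx'],c['cy'],ray(c,(320,200)),[k for k in c])
print(r.read_state())
E
```

```text
top 47.04161676752628 323.54197422893395 197.15135410743548 (array([ 0.24032556, -0.05209994,  1.67565483]), array([ 0.16173087,  0.01387746, -0.98673732])) ['pixels', 'vfov', 'cx', 'cy', 'rvec', 'tvec']
side 56.44286664903817 318.5151076059456 199.2046164468815 (array([ 0.20913921, -0.85473318,  0.6295263 ]), array([ 0.30435216,  0.80152316, -0.51471389])) ['pixels', 'vfov', 'cx', 'cy', 'rvec', 'tvec']
{'time': 0.1, 'joint_positions': array([-1.19463166,  0.3327841 , -0.06475397,  1.46086088,  0.02162493,
        1.34990605, -0.08848151]), 'joint_vel': array([-0.00010535, -0.00317604, -0.00016203, -0.00171902,  0.00048232,
        0.00147011,  0.00076878]), 'joint_torque': array([ 8.27910098e-04, -6.24532413e+01,  2.38537474e-02, -3.90722358e+01,
       -6.16881251e-02,  3.64258233e-02,  5.39734776e-05]), 'ee_pos': array([0.24252646, 0.57566443, 0.23584729]), 'eef_rot': array([ 1.98017696e-01,  9.80198242e-01, -6.23864858e-04, -9.30405615e-05]), 'ft_force': array([-0.61355809, -0.85625676,  0.7122663 ]), 'torque': array([ 0.01043772, -0.01074186, -0.00446212]), 'grip_force': 0.0, 'width': 0.08702026527157794}
```

View pics/top0.png

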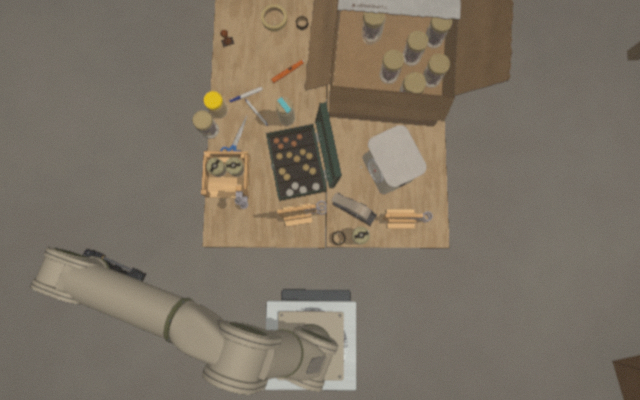

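View pics/side0.png

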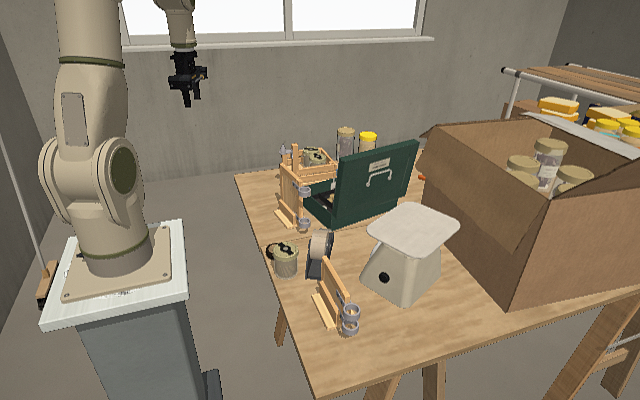

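The top view shows the tall gate near (297,214) with its eye at (321,208), the short gate near (402,218), the crate at (225,175) and its pintles near (241,200). In the side view the tall gate is near (291,190), with eyes at (304,190) and (303,224), and the crate is behind it. I'll zoom in on both.

```bash
python3 - <<'E'
from h import *
t=ld('top0.png')['pixels'][:,:,::-1]; s=ld('side0.png')['pixels'][:,:,::-1]
a=cv2.resize(t[145:235,195:335],None,fx=5.5,fy=5.5,interpolation=cv2.INTER_CUBIC)
b=cv2.resize(s[130:240,260:370],None,fx=5.4,fy=5.4,interpolation=cv2.INTER_CUBIC)
cv2.imwrite('pics/ct.png',a);cv2.imwrite('pics/cs.png',b)
E
```

```text
(no output)
```

View pics/ct.png

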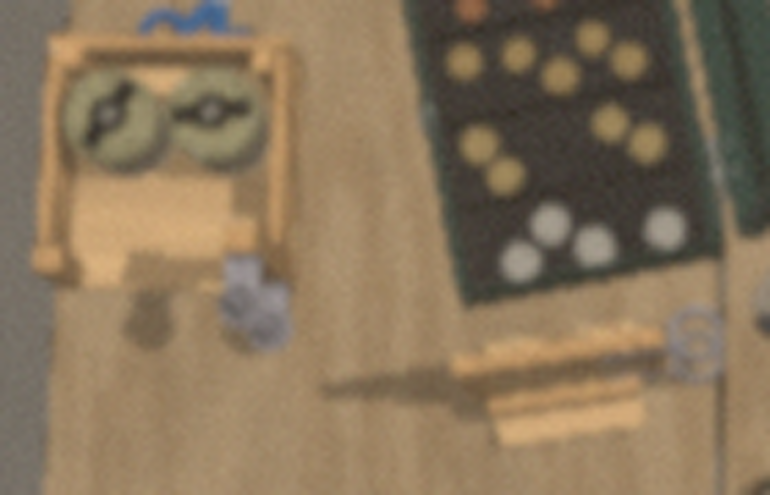

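View pics/cs.png

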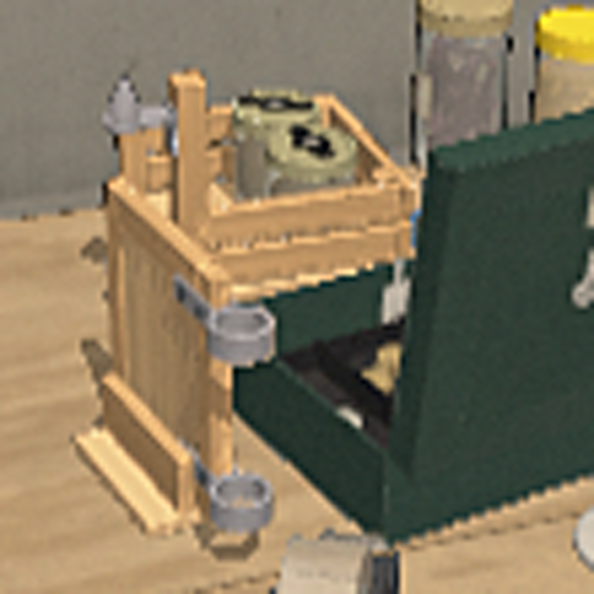

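Both crops show the tall gate's two eyes stacked at side crop (240,322) and (240,492). The high pintle's tip is at side crop (124,82). In the top crop the eye is at (695,342), the panel's top edge runs from (455,365) to (665,337), and the pintles are the grey blobs at about (240,300) and (268,325).

```bash
cat >> h.py <<'E'
def ct(p): return ((p[0]+.5)/5.5-.5+195,(p[1]+.5)/5.5-.5+145)
def cs(p): return ((p[0]+.5)/5.4-.5+260,(p[1]+.5)/5.4-.5+130)
def tc(q): return ((q[0]-195+.5)*5.5-.5,(q[1]-145+.5)*5.5-.5)
def sc(q): return ((q[0]-260+.5)*5.4-.5,(q[1]-130+.5)*5.4-.5)
E
python3 - <<'E'
from h import *
np.set_printoptions(precision=4,suppress=True)
t,s=ld('top0.png'),ld('side0.png')
print('eye hi top', tri(t,ct((695,342)),s,cs((240,322))))
print('eye lo rim', onz(s,cs((240,492)),.046), 'hi',onz(s,cs((240,322)),.146), 'top',onz(t,ct((695,342)),.146))
for a,b in (((240,300),(124,82)),((268,325),(124,82))): print('pin',tri(t,ct(a),s,cs(b)))
print('pin tip @.159 side',onz(s,cs((124,82)),.159),[onz(t,ct(p),z) for p,z in (((240,300),.159),((240,300),.135),((268,325),.059),((268,325),.035))])
print('panel',[onz(t,ct(p),.16) for p in ((455,365),(665,337))], [onz(s,cs(p),.16) for p in ((113,182),(222,290),(234,280),(125,176))])
print('panel tri',tri(t,ct((455,365)),s,cs((118,179))),tri(t,ct((665,337)),s,cs((230,283))))
# posts / crate corners: top
print('post top', onz(t,ct((240,235)),.155), tri(t,ct((240,235)),s,cs((188,75))))
for p in ((62,48),(282,48),(48,260)): print('crate corner',onz(t,ct(p),.067))
# short gate eyes in top & lid
print('side cam check lid', onz(t,(340,180),.26), onz(t,(322,105),.26), onz(t,(333,187),.1))
# grey masks in the pintle area
im=cv2.cvtColor(t['pixels'],cv2.COLOR_RGB2HSV)
for y in range(188,212): print(y,' '.join('%3d/%3d'%(im[y,x,1],im[y,x,2]) for x in range(230,252)))
E
```

```text
eye hi top (array([ 0.4713, -0.0347,  0.1449]), np.float64(0.00633425968731108))
eye lo rim [ 0.4736 -0.0372  0.046 ] hi [ 0.4739 -0.0366  0.146 ] top [ 0.468 -0.034  0.146]
pin (array([0.4906, 0.243 , 0.1588]), np.float64(0.0018571208199929582))
pin (array([0.4796, 0.2227, 0.1673]), np.float64(0.013146906687082474))
pin tip @.159 side [0.4914 0.2425 0.159 ] [array([0.4897, 0.2431, 0.159 ]), array([0.4936, 0.2478, 0.135 ]), array([0.4898, 0.2438, 0.059 ]), array([0.4935, 0.2481, 0.035 ])]
panel [array([0.4506, 0.111 , 0.16  ]), array([ 0.4688, -0.016 ,  0.16  ])] [array([0.4488, 0.1076, 0.16  ]), array([ 0.4678, -0.0272,  0.16  ]), array([ 0.4765, -0.0192,  0.16  ]), array([0.4569, 0.1129, 0.16  ])]
panel tri (array([0.4515, 0.1109, 0.1598]), np.float64(0.0017256700982654111)) (array([ 0.4722, -0.0166,  0.1572]), np.float64(0.005967924660207067))
post top [0.5307 0.2455 0.155 ] (array([0.5312, 0.2448, 0.1575]), np.float64(0.0019264566416511075))
crate corner [0.6717 0.3848 0.067 ]
crate corner [0.6728 0.2401 0.067 ]
crate corner [0.53   0.3865 0.067 ]
side cam check lid [ 0.5366 -0.0
[... 3684 characters left out ...]
  96/156  96/157  96/157  87/158  92/149  90/139  88/128  89/123  71/126  61/130  51/136  42/140  46/145  54/147  69/148  78/160  97/163  94/163  95/161  96/156
209  89/160  94/157  94/154  92/160  90/156  92/158  90/158  87/155  89/146  84/140  87/141  83/147  79/149  70/153  76/158  78/157  86/158  91/160  96/160  92/163  93/161  95/159
210  90/164  92/156  88/159  91/157  95/158  95/161  88/163  90/158  91/157  88/159  89/155  89/160  88/160  87/165  88/165  90/164  96/160  92/163  90/161  95/159  91/160  99/159
211  91/160  93/156  94/155  95/156  90/159  91/160  89/160  90/161  92/164  89/164  89/164  89/163  87/167  87/170  89/167  92/167  91/160  90/161  95/159  94/158  96/160  96/160
```

```bash
cat >> h.py <<'E'
from scipy.spatial.transform import Rotation as Ro
def go(x,y,z,yaw):
    "units for a move to TCP xyz, tool pointing down, tool y at yaw deg (from measured pose)"
    s=r.read_state(); R=Ro.from_quat(s['eef_rot']); a=np.radians(yaw)
    Y=np.array([np.cos(a),np.sin(a),0]); Z=np.array([0,0,-1.]); T=Ro.from_matrix(np.c_[np.cross(Y,Z),Y,Z])
    print('shift',np.round(R.inv().apply(np.array([x,y,z])-s['ee_pos'])/.3,3),'turn',np.round((R.inv()*T).as_rotvec()/np.radians(120),3),'w',s['width'],'t',s['time'])
E
python3 -m pendant '[[-1,-0.17,-0.168,0,0,0,0.06],[-1,-0.34,-0.336,0,0,0,0.12],[-1,-0.51,-0.5,0,0,0,0.18],[-1,-0.68,-0.67,0,0,0,0.245],[-1,-0.68,-0.67,0,0,0,0.245],[-1,-0.68,-0.67,0,0,0,0.245]]' 40
python3 -c "
from h import *
go(.461,.047,.22,8.5)"
```

```text
time: 0.85
ee_pos: [0.3539, 0.3089, 0.2366]
eef_rot: [0.442, 0.897, 0.0, 0.0]
ft_force: [0.2, 1.0, 0.6]
width: 0.0872
grip_force: 0.0
shift [-0.91  -0.248  0.055] turn [0.    0.    0.241] w 0.08724458301687461 t 0.85
```

```bash

python3 -m pendant '[[-1,-0.18,-0.05,0.01,0,0,0.05],[-1,-0.36,-0.1,0.02,0,0,0.1],[-1,-0.54,-0.15,0.03,0,0,0.15],[-1,-0.72,-0.2,0.04,0,0,0.2],[-1,-0.91,-0.248,0.05,0,0,0.241],[-1,-0.91,-0.248,0.05,0,0,0.241],[-1,-0.91,-0.248,0.05,0,0,0.241]]'
python3 - <<'E'
from h import *
t=cap('top','top1.png'); s=cap('side','side1.png')
a=cv2.resize(t['pixels'][165:240,250:350,::-1],None,fx=4,fy=4,interpolation=cv2.INTER_CUBIC)
b=cv2.resize(s['pixels'][90:240,240:340,::-1],None,fx=4,fy=4,interpolation=cv2.INTER_CUBIC)
o=np.zeros((600,800,3),np.uint8);o[:300,:400]=a;o[:,400:]=b;cv2.imwrite('pics/c1.png',o)
go(.461,.047,.138,8.5)
E
```

```text
time: 1.72
ee_pos: [0.4608, 0.0513, 0.2213]
eef_rot: [0.65, 0.76, -0.0, -0.0]
ft_force: [0.3, 0.0, -1.2]
width: 0.0868
grip_force: 0.0
shift [-0.016 -0.001  0.278] turn [-0.    -0.     0.004] w 0.08726492700189332 t 1.825
```

View pics/c1.png

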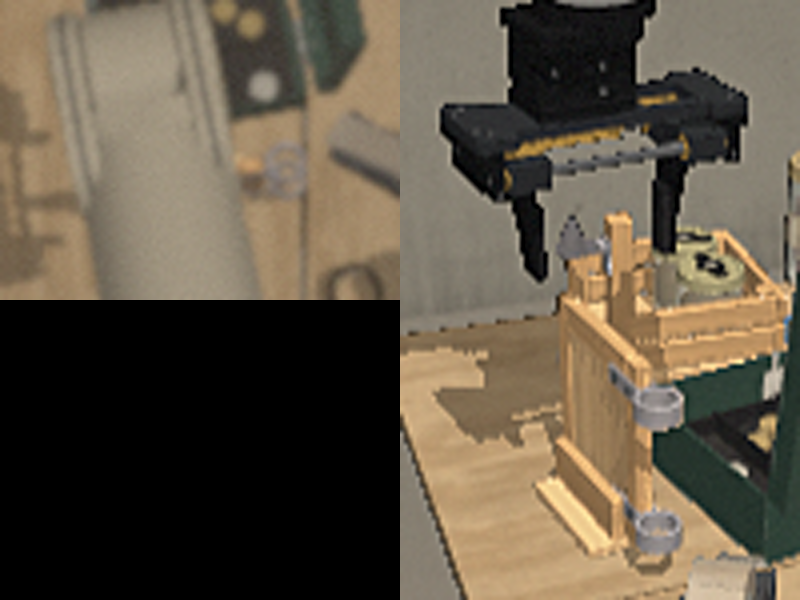

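The open fingers, at crop (535,270) and (665,245), straddle the line of the panel's top edge, so I can descend.

```bash

python3 -m pendant '[[-1,-0.016,0,0.07,0,0,0.004],[-1,-0.016,0,0.14,0,0,0.004],[-1,-0.016,0,0.21,0,0,0.004],[-1,-0.016,0,0.278,0,0,0.004],[-1,-0.016,0,0.278,0,0,0.004],[-1,-0.016,0,0.278,0,0,0.004]]' && 
python3 -m pendant '[[1,0,0,0,0,0,0],[1,0,0,0,0,0,0],[1,0,0,0,0,0,0],[1,0,0,0,0,0,0],[1,0,0,0,0,0,0],[1,0,0,0,0,0,0],[1,0,0,0,0,0,0],[1,0,0,0,0,0,0]]' 20
```

```text
time: 2.58
ee_pos: [0.462, 0.0462, 0.1389]
eef_rot: [0.653, 0.757, 0.0, 0.0]
ft_force: [0.6, 0.5, -0.7]
width: 0.0869
grip_force: 0.0
time: 3.58
ee_pos: [0.4617, 0.0454, 0.1381]
eef_rot: [0.654, 0.757, 0.0, -0.0]
ft_force: [0.4, 0.7, -0.7]
width: 0.0151
grip_force: 0.0
```

```bash

python3 -m pendant '[[1,0,0,0,0,0,0],[1,0,0,0,0,0,0],[1,0,0,0,0,0,0],[1,0,0,0,0,0,0]]' 40 && python3 -m pendant '[[1,0,0,-0.03,0,0,0],[1,0,0,-0.06,0,0,0],[1,0,0,-0.09,0,0,0],[1,0,0,-0.12,0,0,0],[1,0,0,-0.15,0,0,0],[1,0,0,-0.183,0,0,0],[1,0,0,-0.183,0,0,0],[1,0,0,-0.183,0,0,0]]' 
python3 - <<'E'
from h import *
s=cap('side','side2.png')
go(.4175,.204,.194,27);go(.374,.361,.194,45)
b=cv2.resize(s['pixels'][90:240,240:340,::-1],None,fx=4,fy=4,interpolation=cv2.INTER_CUBIC)
cv2.imwrite('pics/c2.png',b)
E
```

```text
time: 4.08
ee_pos: [0.4616, 0.0454, 0.1381]
eef_rot: [0.654, 0.757, -0.0, -0.0]
ft_force: [-1.7, -0.2, 1.1]
width: 0.0117
grip_force: 39.9
time: 5.08
ee_pos: [0.4616, 0.0454, 0.1928]
eef_rot: [0.654, 0.757, -0.0, -0.0]
ft_force: [-0.6, -0.2, -1.7]
width: 0.0115
grip_force: 39.9
shift [ 0.544 -0.068 -0.004] turn [-0.    -0.    -0.155] w 0.011568962098958472 t 5.125
shift [ 1.083 -0.136 -0.004] turn [-0.    -0.    -0.305] w 0.011568962098958472 t 5.125
```

View pics/c2.png

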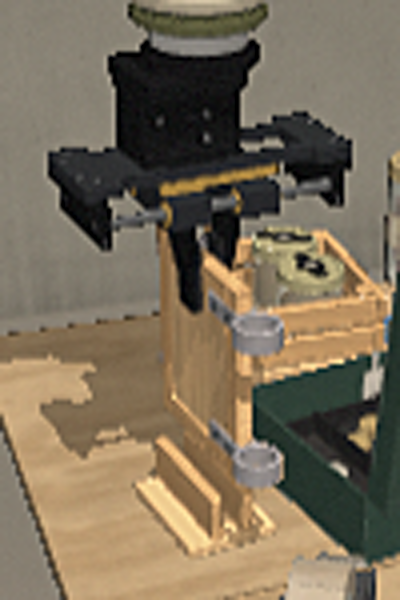

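The gate is held upright and its underside is clear of the stand, with eyes at crop (258,330) and (258,465). Next I move to the staging point, in front of and to the left of the pintles.

```bash

python3 -m pendant '[[1,0.09,-0.011,0,0,0,-0.025],[1,0.18,-0.022,0,0,0,-0.05],[1,0.27,-0.034,0,0,0,-0.075],[1,0.36,-0.045,0,0,0,-0.1],[1,0.45,-0.056,0,0,0,-0.13],[1,0.544,-0.068,0,0,0,-0.155],[1,0.544,-0.068,0,0,0,-0.155]]' 
python3 -c "
from h import *
go(.374,.361,.194,45)"
```

```text
time: 6.0
ee_pos: [0.4168, 0.2068, 0.1929]
eef_rot: [0.52, 0.854, 0.0, -0.0]
ft_force: [-0.0, 0.5, -1.7]
width: 0.0117
grip_force: 39.9
shift [ 0.522  0.109 -0.004] turn [-0.    -0.    -0.148] w 0.011710751102140707 t 6.0
```

```bash

python3 -m pendant '[[1,0.09,0.018,0,0,0,-0.025],[1,0.18,0.036,0,0,0,-0.05],[1,0.27,0.055,0,0,0,-0.075],[1,0.36,0.073,0,0,0,-0.1],[1,0.45,0.09,0,0,0,-0.13],[1,0.522,0.109,0,0,0,-0.148],[1,0.522,0.109,0,0,0,-0.148],[1,0.522,0.109,0,0,0,-0.148]]' 
python3 - <<'E'
from h import *
t=cap('top','top3.png'); s=cap('side','side3.png')
a=cv2.resize(t['pixels'][150:230,180:280,::-1],None,fx=4,fy=4,interpolation=cv2.INTER_CUBIC)
b=cv2.resize(s['pixels'][90:240,240:340,::-1],None,fx=4,fy=4,interpolation=cv2.INTER_CUBIC)
o=np.zeros((600,800,3),np.uint8);o[:320,:400]=a;o[:,400:]=b;cv2.imwrite('pics/c3.png',o)
print(r.read_state()['ee_pos'])
E
```

```text
time: 7.0
ee_pos: [0.3763, 0.3578, 0.1929]
eef_rot: [0.385, 0.923, -0.0, 0.0]
ft_force: [0.2, 0.2, -1.1]
width: 0.0119
grip_force: 39.9
[0.37647297 0.3575175  0.19306605]
```

View pics/c3.png

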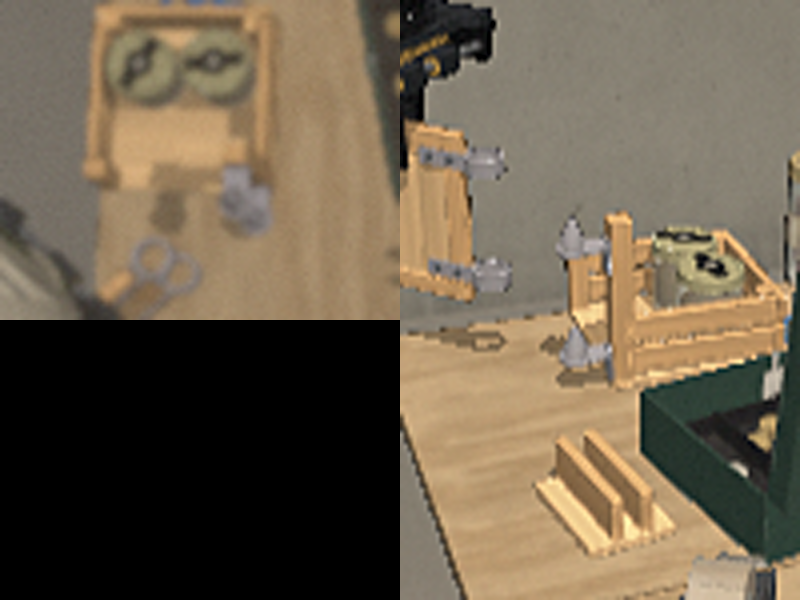

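Both eyes and both pintles are now visible. Top crop: eyes at (152,258) and (181,272), pintles at (240,190) and (248,213). Side crop: eyes at (487,155) and (492,263), pin tips at (573,219) and (577,327).

```bash
python3 - <<'E'
from h import *
np.set_printoptions(precision=4,suppress=True)
t,s=ld('top3.png'),ld('side3.png')
T=lambda p:((p[0]+.5)/4-.5+180,(p[1]+.5)/4-.5+150)
S=lambda p:((p[0]-400+.5)/4-.5+240,(p[1]+.5)/4-.5+90)
print('hi eye',tri(t,T((152,258)),s,S((487,155))),onz(t,T((152,258)),.201),onz(s,S((487,155)),.201))
print('lo eye',tri(t,T((181,272)),s,S((492,263))),onz(t,T((181,272)),.101),onz(s,S((492,263)),.101))
print('pins side tip',onz(s,S((573,219)),.159),onz(s,S((577,327)),.059))
print('seat side',onz(s,S((572,251)),.135),onz(s,S((577,358)),.035))
# predictions: project model points at guess back for comparison
a=np.radians(45); d=np.array([-np.sin(a),np.cos(a)])
inv=lambda q,o,c:((np.array(q)-o+.5)*4-.5)+c
P=np.array([.491,.2435])
for z in (.159,.135,.059,.035): print('pin',z,inv(proj(t,[*P,z]),(180,150),(0,0)),inv(proj(s,[*P,z]),(240,90),(400,0)))
# grey masks side: col centres of eyes, pins
im=cv2.cvtColor(s['pixels'],cv2.COLOR_RGB2HSV); 
m=((im[...,1]<45)&(im[...,2]>95)&(im[...,0]>90)).astype(np.uint8)
m[:, :240]=0;m[:,320:]=0;m[200:]=0;m[:100]=0
n,l,st,c=cv2.connectedComponentsWithStats(m)
for i in range(1,n):
    if st[i,4]>8: print(st[i],inv(c[i],(240,90),(400,0)))
E
```

```text
hi eye (array([0.435 , 0.2996, 0.2005]), np.float64(0.0038109954470217653)) [0.433  0.2997 0.201 ] [0.4367 0.2983 0.201 ]
lo eye (array([0.4341, 0.2967, 0.1061]), np.float64(0.001289351430837946)) [0.4341 0.298  0.101 ] [0.437  0.3079 0.101 ]
pins side tip [0.4933 0.2455 0.159 ] [0.4947 0.2494 0.059 ]
seat side [0.4893 0.2368 0.135 ] [0.4912 0.2392 0.035 ]
pin 0.159 [233.9978 196.4533] [570.8769 220.2345]
pin 0.135 [239.3064 201.0987] [571.805  247.5706]
pin 0.059 [255.1052 214.9235] [574.6244 330.612 ]
pin 0.035 [259.7983 219.0302] [575.4788 355.7786]
[248 127  10   5  16] [452.75 157.  ]
[288 176   5   7  12] [605.5    354.8333]
```

```bash
python3 -c "
from h import *
go(.4328,.3025,.193,45.3)"
```

```text
shift [-0.262  0.005  0.   ] turn [-0.     0.    -0.006] w 0.01163979034589511 t 7.1
```

```bash

python3 -m pendant '[[1,-0.04,0,0,0,0,0],[1,-0.08,0,0,0,0,0],[1,-0.12,0,0,0,0,0],[1,-0.16,0,0,0,0,0],[1,-0.2,0,0,0,0,0],[1,-0.24,0.003,0,0,0,0],[1,-0.262,0.005,0,0,0,0],[1,-0.262,0.005,0,0,0,0]]' 
python3 -m pendant '[[1,0,0,0,0,0,0],[1,0,0,0,0,0,0]]'
python3 - <<'E'
from h import *
t=cap('top','top4.png'); s=cap('side','side4.png')
a=cv2.resize(t['pixels'][180:220,220:265,::-1],None,fx=8,fy=8,interpolation=cv2.INTER_CUBIC)
b=cv2.resize(s['pixels'][115:190,255:305,::-1],None,fx=8,fy=8,interpolation=cv2.INTER_CUBIC)
o=np.zeros((600,760,3),np.uint8);o[:320,:360]=a;o[:,360:]=b;cv2.imwrite('pics/c4.png',o)
E
```

```text
time: 8.1
ee_pos: [0.4327, 0.3032, 0.193]
eef_rot: [0.385, 0.923, -0.0, -0.0]
ft_force: [-0.4, -0.1, -1.9]
width: 0.0118
grip_force: 39.9
time: 8.35
ee_pos: [0.432, 0.3039, 0.1931]
eef_rot: [0.385, 0.923, 0.0, -0.0]
ft_force: [0.2, 0.1, -2.5]
width: 0.0116
grip_force: 39.9
```

View pics/c4.png

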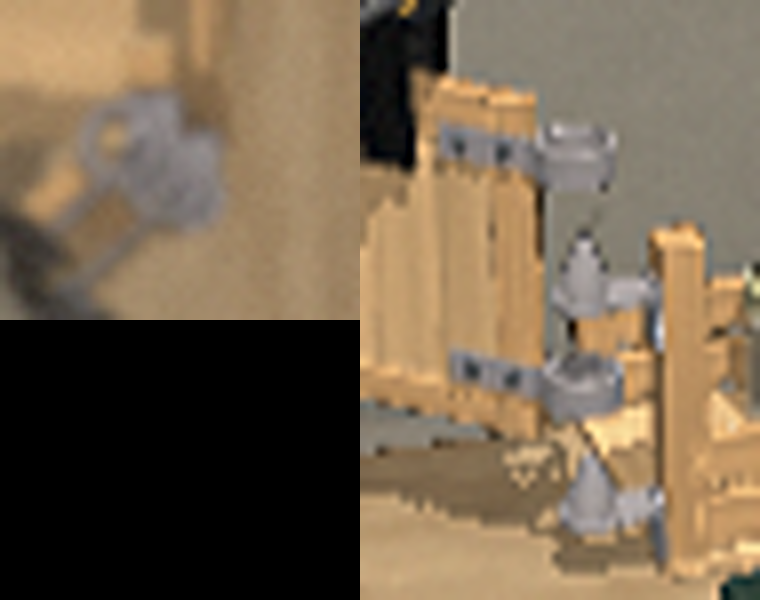

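The side crop shows the hi eye centred at column 576 over the hi pin at 585, and the low eye at 583 over the low pin at 588. That is within about 1–2 mm sideways. Next I check depth numerically.

```bash
python3 - <<'E'
from h import *
np.set_printoptions(precision=4,suppress=True)
t,s=ld('top4.png'),ld('side4.png')
ti=lambda q:(np.array(q)-(220,180)+.5)*8-.5
si=lambda q:(np.array(q)-(255,115)+.5)*8-.5+(360,0)
for P in ((.492,.2435),(.492,.2455),(.494,.2435)):
  print(P)
  for z in (.201,.185,.159,.135,.101,.085,.059,.035): print('  ',z,ti(proj(t,[*P,z])),si(proj(s,[*P,z])))
# rows of side eyes: front/back rim of upper eye etc
im=cv2.cvtColor(t['pixels'],cv2.COLOR_RGB2HSV)
for y in range(189,212): print(y,' '.join('%3d'%im[y,x,1] for x in range(227,252)))
E
```

```text
(0.492, 0.2435)
   0.201 [129.2085 134.0226] [581.3465 142.2986]
   0.185 [136.7174 140.6195] [582.6164 180.1962]
   0.159 [148.5911 151.051 ] [584.6432 240.6829]
   0.135 [159.2058 160.3764] [586.4749 295.3446]
   0.101 [173.7048 173.1142] [589.0075 370.9227]
   0.085 [180.3192 178.9252] [590.1748 405.7576]
   0.059 [190.7959 188.1294] [592.0392 461.3968]
   0.035 [200.1798 196.3735] [593.7256 511.7214]
(0.492, 0.2455)
   0.201 [124.3059 133.9841] [580.0325 140.5768]
   0.185 [131.8658 140.5813] [581.3098 178.4354]
   0.159 [143.8203 151.0134] [583.3483 238.8611]
   0.135 [154.5071 160.3393] [585.1906 293.4693]
   0.101 [169.1046 173.0778] [587.738  368.9759]
   0.085 [175.764  178.8891] [588.9121 403.7787]
   0.059 [186.3119 188.0938] [590.7875 459.368 ]
   0.035 [195.7596 196.3383] [592.4838 509.6487]
(0.494, 0.2435)
   0.201 [129.4091 129.1864] [586.2102 141.7664]
   0.185 [136.9143 135.8322] [587.4461 179.6487]
   0.159 [148.7821 146.3411] [589.4187 240.1113]
   0.135 [159.3917 155.7358] [591.2014 294.7518]
   0.101 [173.8837 168.5683] [593.6662 370.3016]
   0.085 [180.495  174.
[... 1815 characters left out ...]
 103 104  93  55  36  28  34  22  22  13  14  16  13  14  34  73  89 100  94
206  87  63  44  61  92 104 114 105 101  79  55  32  29  28  19  15  13  19  13  26  46  77  98 100  97
207  66  49  61  86 110 112 107 117 109  96  58  40  39  39  37  27  24  22  26  42  64  88  96  95  96
208  53  70  86  99 105 111 101 108  96  76  58  58  69  73  67  50  42  42  53  71  81  93  95  97  96
209  71  83  97  99 101 105 101  93  74  66  60  78  85  85  90  77  70  75  81  84  87  91  93  90  96
210  72  93  94 100  98  89  82  73  57  65  81  93  91  86  89  86  87  88  87  89  94  95  95  98 100
211  68  88  95  95  94  82  62  50  61  80  89  92  90  90  89  91  87  90  87  85  93  93  90  97  94
```

The views suggest the eye is 1.5–5 mm short in x. The tapered pin captures ±10 mm, so I'll correct by 3 mm, lower partway and watch the forces.

```bash

python3 -m pendant '[[1,-0.003,0.01,0,0,0,0],[1,-0.003,0.01,0.03,0,0,0],[1,-0.003,0.01,0.06,0,0,0],[1,-0.003,0.01,0.085,0,0,0],[1,-0.003,0.01,0.1,0,0,0],[1,-0.003,0.01,0.11,0,0,0],[1,-0.003,0.01,0.117,0,0,0],[1,-0.003,0.01,0.117,0,0,0]]' 
python3 - <<'E'
from h import *
t=cap('top','top5.png'); s=cap('side','side5.png')
a=cv2.resize(t['pixels'][180:220,220:265,::-1],None,fx=8,fy=8,interpolation=cv2.INTER_CUBIC)
b=cv2.resize(s['pixels'][115:190,255:305,::-1],None,fx=8,fy=8,interpolation=cv2.INTER_CUBIC)
o=np.zeros((600,760,3),np.uint8);o[:320,:360]=a;o[:,360:]=b;cv2.imwrite('pics/c5.png',o)
E
```

```text
time: 9.45
ee_pos: [0.4351, 0.305, 0.1579]
eef_rot: [0.385, 0.923, 0.0, -0.0]
ft_force: [0.2, 0.0, -0.9]
width: 0.0114
grip_force: 39.9
```

View pics/c5.png

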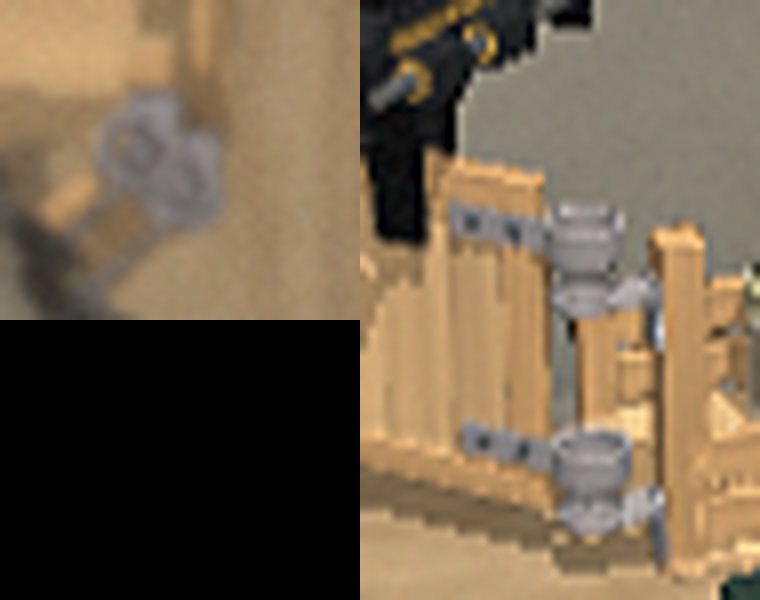

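Both eyes are on their pins and nearly concentric (side eyes at columns 586 and 590, seats at 584 and 590), with no contact force. I lower the rest slowly.

```bash

python3 -m pendant '[[1,0,0,0.008,0,0,0],[1,0,0,0.016,0,0,0],[1,0,0,0.024,0,0,0],[1,0,0,0.03,0,0,0],[1,0,0,0.033,0,0,0],[1,0,0,0.033,0,0,0]]' 10
python3 -m pendant '[[1,0,0,0.005,0,0,0],[1,0,0,0.01,0,0,0],[1,0,0,0.01,0,0,0]]'
```

```text
time: 10.3
ee_pos: [0.4351, 0.305, 0.148]
eef_rot: [0.385, 0.923, 0.0, -0.0]
ft_force: [-0.0, 0.6, -1.1]
width: 0.0117
grip_force: 10.0
time: 10.68
ee_pos: [0.435, 0.3049, 0.1449]
eef_rot: [0.385, 0.923, -0.0, -0.0]
ft_force: [-0.4, -0.1, -1.0]
width: 0.012
grip_force: 10.0
```

No contact yet, so about 2 mm remain. I lower until it seats, then open.

```bash

python3 -m pendant '[[1,0,0,0.004,0,0,0],[1,0,0,0.006,0,0,0],[1,0,0,0.006,0,0,0]]'
python3 -m pendant '[[1,0,0,0.003,0,0,0],[1,0,0,0.003,0,0,0]]'
```

```text
time: 11.05
ee_pos: [0.4351, 0.305, 0.1432]
eef_rot: [0.385, 0.923, 0.0, -0.0]
ft_force: [0.1, 0.4, -1.4]
width: 0.0118
grip_force: 10.0
time: 11.3
ee_pos: [0.4352, 0.3051, 0.1426]
eef_rot: [0.385, 0.923, 0.0, 0.0]
ft_force: [-0.3, -0.9, 0.6]
width: 0.0118
grip_force: 10.0
```

```bash

python3 -m pendant '[[0.5,0,0,0,0,0,0],[0,0,0,0,0,0,0],[-0.5,0,0,0,0,0,0],[-1,0,0,0,0,0,0],[-1,0,0,0,0,0,0],[-1,0,0,0,0,0,0],[-1,0,0,0,0,0,0],[-1,0,0,0,0,0,0]]'
python3 -m pendant '[[-1,0,0,-0.05,0,0,0],[-1,0,0,-0.12,0,0,0],[-1,0,0,-0.2,0,0,0],[-1,0,0,-0.3,0,0,0],[-1,0,0,-0.4,0,0,0],[-1,0,0,-0.4,0,0,0]]'
python3 - <<'E'
from h import *
t=cap('top','top6.png'); s=cap('side','side6.png')
a=cv2.resize(t['pixels'][180:220,220:265,::-1],None,fx=8,fy=8,interpolation=cv2.INTER_CUBIC)
b=cv2.resize(s['pixels'][115:190,255:305,::-1],None,fx=8,fy=8,interpolation=cv2.INTER_CUBIC)
o=np.zeros((600,760,3),np.uint8);o[:320,:360]=a;o[:,360:]=b;cv2.imwrite('pics/c6.png',o)
E
```

```text
time: 12.3
ee_pos: [0.4351, 0.305, 0.1424]
eef_rot: [0.385, 0.923, 0.0, -0.0]
ft_force: [-0.2, 0.1, 0.3]
width: 0.0824
grip_force: 0.0
time: 13.05
ee_pos: [0.4361, 0.3057, 0.2658]
eef_rot: [0.385, 0.923, 0.002, 0.001]
ft_force: [0.9, -0.6, -0.6]
width: 0.0871
grip_force: 0.0
```

View pics/c6.png

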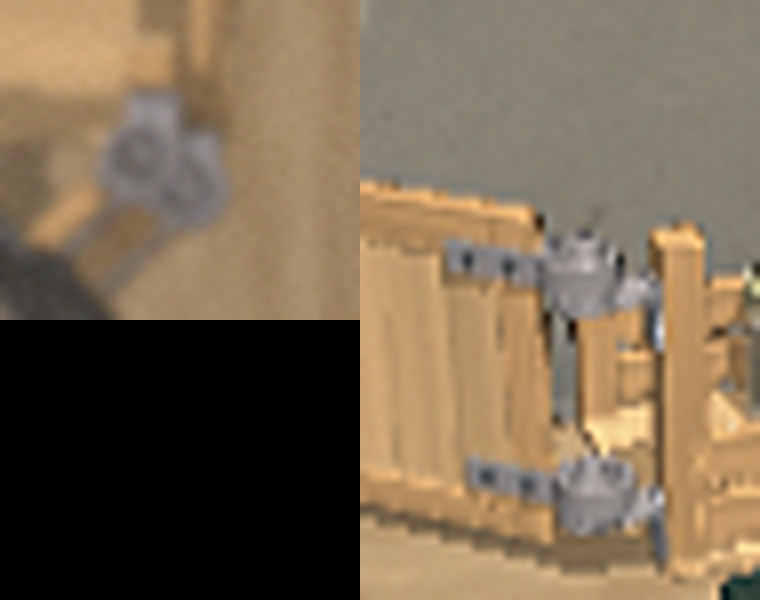

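Both eyes sit fully on their seats with the pin tips showing above them (side crop (580,240) and (600,460)). The gate hangs upright and the gripper is clear, so I hand in.

```bash

python3 -m pendant '[[-1,0,0,-0.1,0,0,0],[-1,0,0,-0.1,0,0,0],[-1,0,0,-0.1,0,0,0],[-1,0,0,-0.1,0,0,0]]' && python3 -c "
from bench import r
print(r.close_job())"
```

```text
time: 13.65
ee_pos: [0.4347, 0.3047, 0.2913]
eef_rot: [0.385, 0.923, -0.001, -0.0]
ft_force: [-0.6, -0.6, 0.1]
width: 0.0867
grip_force: 0.0
the job is handed in; nothing more can be done
None
```

The tall gate hangs upright on the crate, about 45° open, with both eyes fully down on their pintles in the last picture; the short gate was left in its stand, and the job was handed in at about 13.7 s with the gripper clear.

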